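# Sweep potsherds through the counting gate

### The job

Sweep the three loose potsherds lying in the wooden counting tray through the narrow gate, one at a time, so that each drops into the sunken slot behind it while those still to come wait on the sorting floor, clear of the gate. Push them gently with the fingertips only: the sherds must not be picked up or squeezed hard, and the jar, the tweezers and the roll of tape beside the tray stay where they are.

Things in the scene. Friction and masses are not known exactly. Their poses are not given: they have to be found in the camera images.
- tray: Fixed wooden counting tray, 295 x 260 x 50 mm. Origin on the table surface; x runs from the back rail through the gate to the slot, z up. Sorting floor: top at z = 34 mm, x = -113 to +85 mm (there it ends in a sheer edge), y = -120 to +120 mm; side and back rails stand 16 mm above it.
- gate (a point): Middle of the gate, on the edge where the sorting floor ends (tray x = 85, y = 0, z = 34 mm); axes as the tray's. The gate is 56 mm wide in y, open at the top, in a wall 8 mm thick (tray x = 85 to 93 mm), rail high. Rail-high guides funnel to it: their inner faces run from about x = 38, y = +-49 mm (tray) to the gate's two sides.
- slot (a point): Middle of the floor of the slot, the sunken pocket behind the gate (tray x = 126.5, y = 0, z = 6 mm); axes as the tray's. The slot spans tray x = 85 to 160 mm and y = -56 to +56 mm; its floor lies 28 mm below the sorting floor.
- sherd_a: Dark glazed five-sided potsherd, 32 x 35 mm and 7 mm thick. Its origin is at the middle of its underside. It starts lying flat on the tray's sorting floor, turned any way, and slides under a light push (about 30 g).
- sherd_c: Smallest potsherd, green glazed, 29 x 32 mm and 7 mm thick. Its origin is at the middle of its underside. It starts lying flat on the tray's sorting floor, turned any way, and slides under a light push (about 30 g).
- sherd_e: Longest potsherd, dark glazed, 30 mm (its x) x 42 mm (its y) and 8 mm thick. Its origin is at the middle of its underside. It starts lying flat on the tray's sorting floor, turned any way, and slides under a light push (about 30 g).
- jar: Bystander: closed jar with a lid, 62 mm across, 56 mm high, standing on the table on the tray's left (+y) side. Origin at the middle of its underside.
- tweezers: Bystander: steel tweezers, 125 mm long along their y, 15 mm wide, 8 mm high, lying on the table on the tray's right (-y) side. Origin at the middle of the underside.
- tape: Bystander: roll of masking tape lying flat on the table, 104 mm across, 25 mm high, further right of the tray. Origin at the middle of its underside.

How it is judged:
By the outcome, as a careful person would: the job done as asked, in the order asked, and still so for the second after the job is handed in, with the robot touching nothing.
It also fails if it takes over 72 s, if anything falls off the work surface, if the arm or the gripper's body presses on something with over 40 N, if the wrist force passes 120 N, or if a joint passes its speed limit or range.

### The arm

A 6-joint arm with a two-finger parallel gripper is mounted at the origin on the work surface; the furniture and walls round the work are solid. World frame = base frame: x ahead of the robot, y to its left, z up, the work surface at z = 0. Lengths are in m, angles in rad, forces in N, time in s.
With the tool pointing down it reaches from about 0.225 to 0.875 m from the base axis. Payload 3.4 kg.
Tool frame: the origin (TCP) lies at the very end of the fingers, on their centre line; the grasp point (between the pads) lies 19 mm behind it; z points along the fingers, y is the direction in which the jaws open and shut (so a half turn about z gives the same grasp; the last joint's range is limited). The gripper opens to 85 mm and grips with 20 to 120 N. Pads are 22 mm wide; open, the fingers measure 114 mm over their backs; the gripper's body (76 mm by 85 mm) begins 54 mm behind the grasp point. The pads swing forward as they close: fully open they stand 13 mm farther back than shut.
Start: joints at [-1.281, 0.276, 1.505, -0, 1.361, -0.121], TCP at [0.23, -0.527, 0.231] pointing down, gripper open.
Joint ranges: [-2.89, 2.89], [-0.75, 2.08], [0.22, 2.7], [-1.18, 4.32], [0.11, 2.71], [-2.7, 2.7]. Speed limits (rad/s): [2.57, 2.57, 3.14, 3.14, 3.14, 3.14].

### API

Orientations are given as a unit quaternion [w, x, y, z].
In Python, from rig import get_state, get_image, calibration, sign_off gives the robot as it stands. The module is installed in compiled form; this text tells all that it offers.
- The arm moves only by the tool drive_tool, never from a script. Its argument "targets" is one flat list of numbers, 7 for each row, row after row: the turn, a rotation vector about the tool's x, y, z in degrees, then the shift along the tool's x, y, z in mm, then the opening, from 0 (shut) to 1 (fully open). In form: [wx, wy, wz, tx, ty, tz, fingers, wx, wy, wz, tx, ty, tz, fingers, ...]. A call has 1 to 12 rows; each row shifts and turns the commanded pose from where the row before left it, along the tool's axes as they then stand; what a row does not reach is not made up. A row lasts 1/8 s, in which the tool goes at most 62.5 mm and 10.7 degrees, less where a joint would pass 70% of its speed; a pose out of reach is approached as far as the arm can. A call is refused whole if a number of a shift passes 62.5 or a number of a turn 10.7, either way. A call with a gripper value outside its range is refused whole. The fingers move at their own pace and stop on an object; "grip_force" is the grip in N (left out, the last holds). Time passes only in rows, so rows that do not move let the fingers close. It gives the time, the measured TCP pose, the force and the opening at its end, in the units of the state.
- get_state(): the state, without advancing time (a new reading comes with each control period).
- get_image(name): name is "scene" or "top" or "wrist"; returns the picture (384x512x3 uint8, red, green, blue); there is no depth.
- calibration(name): a dict with "mtx" (3x3 intrinsics, pixels), "world_to_cam" (4x4, takes a point from world to camera coordinates); the wrist camera has in their place "hand_eye" (4x4, takes a point from camera to tool coordinates, whose origin is the TCP and whose axes are the flange's). Camera axes: x right, y down, z forward; pixel columns grow to the right and rows downward; lengths in m; the calibration is good to about 2 mm. A picture is of the moment at which its call begins: read the wrist's pose just before it. calibration takes no time and is no camera call.
- sign_off(): hands the job in, once; it reports no verdict.
The state is a dict: "clock": time; "qpos": joint angles; "qd": joint speeds; "effort": joint torques, N m; "position": TCP position; "ee_rot": TCP orientation; "contact_force": force on the tool from outside, world axes, zero at the start; "moment": the same for the moment, N m; "width": finger opening in m.
Only numpy, scipy, OpenCV 4.12 (cv2) and the standard library are available. Lean on these libraries where they do the work, as an engineer would, in place of code of your own. Each camera call takes 0.05 s, during which the arm holds its last target.

## Working session

There is one attempt and no reset: what is moved stays moved. The work goes in short steps, Python scripts to look and compute and a tool call to move; the robot and the scene stay as the last step left them, time stands still between calls to the robot, and variables do not carry over. Pictures are saved under pics/ and viewed, and the job is handed in when it is done.

Besides the shell and the picture viewer there is one more tool, called after "Emit:" as name(argument=value, ...), one argument or row to a line, values as JSON. drive_tool: Moves the arm, as the interface text tells. Its arguments: {"type":"object","properties":{"targets":{"type":"array"},"grip_force":{"type":"number"}},"required":["targets"]}

```bash
mkdir -p pics; python3 - <<'E'
from rig import *
import cv2,numpy as np
np.set_printoptions(precision=4,suppress=True)
s=get_state();print(s)
for n in("scene","top"):
    im=get_image(n);cv2.imwrite(f"pics/{n}0.png",im[:,:,::-1]);np.save(f"{n}0.npy",im)
    c=calibration(n);print(c)
print(calibration("wrist"))
E
```

```text
{'clock': 0.0, 'qpos': array([-1.281 ,  0.2766,  1.5061, -0.    ,  1.3607, -0.121 ]), 'qd': array([-0.0016,  0.0003,  0.0019, -0.    ,  0.0005, -0.0012]), 'effort': array([ -0.0002, -41.678 , -24.5812,  -0.0001,   0.0112,   0.    ]), 'position': array([ 0.2295, -0.5266,  0.2305]), 'ee_rot': array([-0.0009,  0.979 ,  0.204 , -0.0001]), 'contact_force': array([ 0.284 , -0.7164,  0.5208]), 'moment': array([-0.0448,  0.0228, -0.0266]), 'width': 0.08557854544243847}
{'mtx': array([[468.9155,   0.    , 253.4997],
       [  0.    , 468.9155, 191.8253],
       [  0.    ,   0.    ,   1.    ]]), 'world_to_cam': array([[ 0.834 , -0.5517,  0.0068, -0.5263],
       [-0.3143, -0.4853, -0.8159,  0.2531],
       [ 0.4534,  0.6783, -0.5782,  0.8188],
       [ 0.    ,  0.    ,  0.    ,  1.    ]])}
{'mtx': array([[456.908 ,   0.    , 256.8817],
       [  0.    , 456.908 , 194.3104],
       [  0.    ,   0.    ,   1.    ]]), 'world_to_cam': array([[ 0.0058, -0.9996, -0.0279,  0.0101],
       [-0.9909, -0.002 , -0.1344,  0.6472],
       [ 0.1343,  0.0285, -0.9905,  1.0472],
       [ 0.    ,  0.    ,  0.    ,  1.    ]])}
{'mtx': array([[324.5158,   0.    , 258.17  ],
       [  0.    , 324.5158, 189.0314],
       [  0.    ,   0.    ,   1.    ]]), 'hand_eye': array([[-0.0007, -0.9514, -0.3078,  0.0788],
       [ 1.    , -0.0005, -0.0006,  0.0001],
       [ 0.0004, -0.3078,  0.9514, -0.1434],
       [ 0.    ,  0.    ,  0.    ,  1.    ]])}
```

View pics/top0.png

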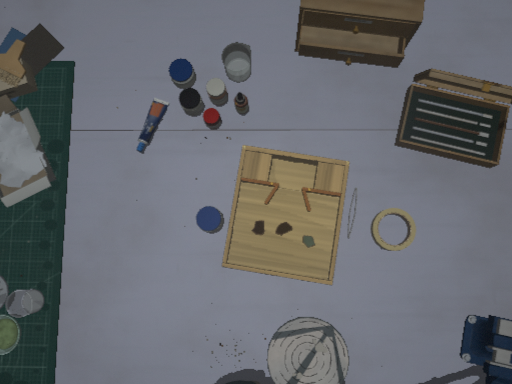

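View pics/scene0.png

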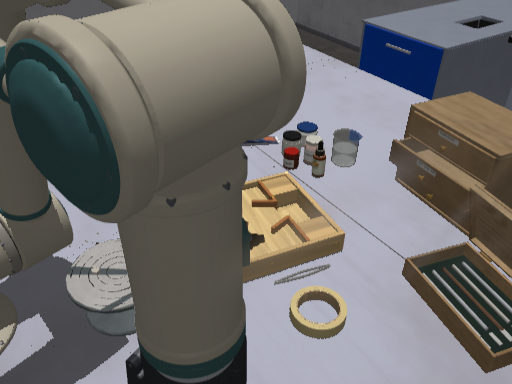

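```bash
cat > h.py <<'E'
from rig import *
import cv2,numpy as np
np.set_printoptions(precision=4,suppress=True)
def ray(n,uv,z):
    c=calibration(n);M=c["world_to_cam"];R=M[:3,:3];t=M[:3,3]
    d=R.T@np.linalg.inv(c["mtx"])@np.array([uv[0],uv[1],1.]);o=-R.T@t
    return o+d*(z-o[2])/d[2]
def proj(n,p):
    c=calibration(n);M=c["world_to_cam"];q=c["mtx"]@(M[:3,:3]@np.asarray(p,float)+M[:3,3]);return q[:2]/q[2]
E
python3 - <<'E'
from h import *
im=np.load("top0.npy")
c=im[135:295,205:425]
cv2.imwrite("pics/topz.png",cv2.resize(c,(770,560),interpolation=cv2.INTER_CUBIC)[:,:,::-1])
hsv=cv2.cvtColor(im,cv2.COLOR_RGB2HSV)
for p in[(295,255),(259,228),(309,241),(284,229),(260,160),(395,200)]:print(p,hsv[p[1],p[0]])
E
```

```text
(295, 255) [ 21  92 136]
(259, 228) [16 61 54]
(309, 241) [47 42 84]
(284, 229) [17 83 55]
(260, 160) [ 19  94 138]
(395, 200) [112  29 134]
```

View pics/topz.png

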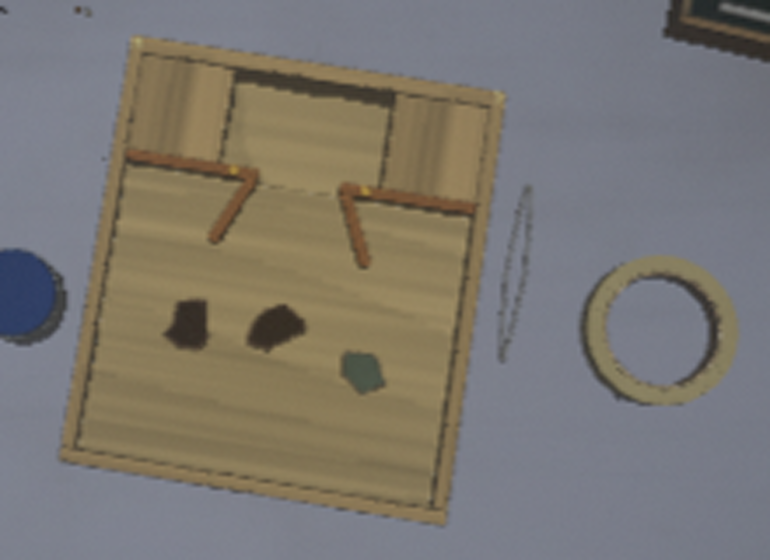

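```bash
cat >> h.py <<'E'
def fit(P,Q): # tray->world 2D rigid
    P=np.array(P);Q=np.array(Q);p=P.mean(0);q=Q.mean(0);H=(P-p).T@(Q-q)
    a=np.arctan2(H[0,1]-H[1,0],H[0,0]+H[1,1]);R=np.array([[np.cos(a),-np.sin(a)],[np.sin(a),np.cos(a)]]);return a,R,q-R@p
E
python3 - <<'E'
from h import *
im=np.load("top0.npy")
f=lambda x,y:(205+(x+.5)/3.5-.5,135+(y+.5)/3.5-.5)
Q=[ray("top",f(*p),.05)[:2]for p in[(136,38),(503,92),(444,523),(62,459)]]
P=[(.172,.13),(.172,-.13),(-.123,-.13),(-.123,.13)]
a,R,t=fit(P,Q);print(np.degrees(a),t,"res mm",1000*(np.array(Q)-(np.array(P)@R.T+t)))
for nm,p in[("postL",(250,177)),("postR",(347,190)),("jar",None)]:
    if p: print(nm,R.T@(ray("top",f(*p),.05)[:2]-t))
for nm,p in [("edge L",(258,184)),("edgeR",(340,194))]: print(nm,R.T@(ray("top",f(*p),.034)[:2]-t))
np.savez("tray.npz",a=a,R=R,t=t)
hsv=cv2.cvtColor(im,cv2.COLOR_RGB2HSV)
m=((hsv[:,:,2]<100)).astype(np.uint8);mm=np.zeros_like(m);mm[205:260,235:330]=1
cs,_=cv2.findContours(m*mm,0,2)
for c in cs:
    if cv2.contourArea(c)<30: continue
    w=np.array([R.T@(ray("top",q[0],.0375)[:2]-t) for q in c])*1000
    r=cv2.minAreaRect(w.astype(np.float32));M=cv2.moments(c)
    print("area",cv2.contourArea(w.astype(np.float32)),r, "cen",R.T@(ray("top",(M['m10']/M['m00'],M['m01']/M['m00']),.0375)[:2]-t)*1000)
    print(cv2.approxPolyDP(w.astype(np.float32),3,True)[:,0])
E
```

```text
-8.910714511696117 [ 0.5779 -0.0533] res mm [[-2.9209 -3.0211]
 [-0.5776  3.1315]
 [ 1.8939  2.0937]
 [ 1.6046 -2.2041]]
postL [0.0861 0.034 ]
postR [ 0.0876 -0.0322]
edge L [0.0847 0.028 ]
edgeR [ 0.0866 -0.0287]
area 492.77871987857 ((-32.80238342285156, -62.22960662841797), (25.850799560546875, 25.862594604492188), 9.175283432006836) cen [-31.6216 -61.3331]
[[-22.0766 -47.5744]
 [-36.0489 -49.6551]
 [-45.7723 -62.9911]
 [-38.8766 -76.2358]
 [-21.0232 -68.8736]]
area 688.9964764650346 ((-11.195274353027344, 2.425016403198242), (25.401016235351562, 39.31402587890625), 35.62921905517578) cen [-11.4749   1.5843]
[[ -3.1956 -16.0258]
 [  4.3203  -2.8725]
 [  0.0843   8.4888]
 [-10.8187  16.4005]
 [-25.2473  16.5381]
 [-28.033    4.1163]
 [-13.7025 -10.4417]
 [-12.5722 -17.4558]]
area 647.2072884862973 ((-19.13946533203125, 60.7916259765625), (30.900392532348633, 28.52769660949707), 9.125581741333008) cen [-19.4284  59.1574]
[[ -4.6462  67.9816]
 [-27.2984  73.9277]
 [-35.1439  63.009 ]
 [-32.8741  48.9457]
 [-25.1014  45.3872]
 [ -2.0012  51.5104]]
```

```bash
cat >> h.py <<'E'
def tool():
    from scipy.spatial.transform import Rotation as Ro
    s=get_state();w,x,y,z=s["ee_rot"];return s,s["position"],Ro.from_quat([x,y,z,w]).as_matrix()
def plan(tx,ty,z,yawtray):
    """needed turn (deg about tool z) then shift in tool axes after turn"""
    d=np.load("tray.npz");s,p,T=tool()
    tgt=np.r_[d["R"]@np.array([tx,ty])/1000+d["t"],z/1000]
    yaw=np.degrees(np.arctan2(T[1,0],T[0,0]));want=np.degrees(float(d["a"]))+yawtray
    dy=want-yaw;c=np.radians(want)
    X=np.array([np.cos(c),np.sin(c),0]);Y=np.array([np.sin(c),-np.cos(c),0]);Z=np.array([0,0,-1.])
    v=(tgt-p)*1000
    print("clock",s["clock"],"tray now",(d["R"].T@(p[:2]-d["t"]))*1000,p[2]*1000,"yawtray",yaw-np.degrees(float(d["a"])),"tilt",T[2],"F",s["contact_force"],"w",s["width"])
    print("turn wz",-dy,"shift",[round(float(v@a),1) for a in(X,Y,Z)])
E
python3 -c "
from h import *
plan(-52,1,110,0)"
```

```text
clock 0.1 tray now [-270.8311 -521.6623] 230.51840358129212 yawtray 32.44876128024181 tilt [ 0.0002 -0.0017 -1.    ] F [-0.4923  1.2592 -0.3799] w 0.08540580781328969
turn wz 32.44876128024181 shift [218.8, -522.7, 120.5]
```

Emit:
drive_tool(
  targets=[0,0,8.1,0,0,0,0,0,0,8.1,0,0,0,0,0,0,8.1,0,0,0,0,0,0,8.1,0,0,0,0,0,0,0,24,-58,0,0,0,0,0,24,-58,0,0,0,0,0,24,-58,0,0,0,0,0,24,-58,0,0,0,0,0,24,-58,0,0,0,0,0,24,-58,0,0,0,0,0,24,-58,0,0,0,0,0,24,-58,0,0],
)

```text
clock: 1.6
position: [0.4903, -0.0983, 0.2311]
ee_rot: [0.0, 0.997, -0.077, 0.0]
contact_force: [1.0, -0.2, -0.1]
width: -0.0003
```

```bash
python3 -c "
from h import *
plan(-52,1,110,0)"
```

```text
clock 1.6 tray now [-79.5132 -57.9823] 231.13601467615692 yawtray 0.05199153224242892 tilt [ 0.      0.0003 -1.    ] F [ 1.0358 -0.1822 -0.1046] w -0.0002974785958559427
turn wz 0.05199153224242892 shift [27.5, -59.0, 121.1]
```

Emit:
drive_tool(
  targets=[0,0,0,14,-30,40,0,0,0,0,13,-29,40,0,0,0,0,0,0,41,0,0,0,0,0,0,0,0,0,0,0,0,0,0,0],
)

```text
clock: 2.22
position: [0.5262, -0.0465, 0.1114]
ee_rot: [0.0, 0.997, -0.077, 0.001]
contact_force: [0.7, -0.6, 0.5]
width: 0.0001
```

```bash
python3 -c "
from h import *
plan(-52,1,37,0)
im=get_image('wrist');cv2.imwrite('pics/w1.png',im[:,:,::-1])"
```

```text
clock 2.225 tray now [-52.0706  -1.2586] 111.35557259793781 yawtray 0.025918778472560078 tilt [ 0.0016  0.0003 -1.    ] F [ 0.6589 -0.5593  0.4621] w 8.407196702133565e-05
turn wz 0.025918778472560078 shift [0.1, -2.3, 74.4]
```

View pics/w1.png

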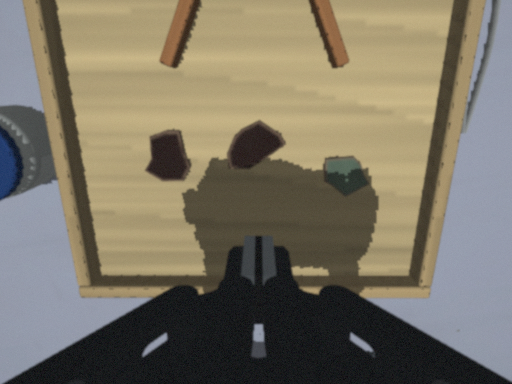

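```bash
cat >> h.py <<'E'
def wray(uv,z,p,T):
    c=calibration("wrist");H=c["hand_eye"];d=T@H[:3,:3]@np.linalg.inv(c["mtx"])@np.array([uv[0],uv[1],1.])
    o=p+T@H[:3,3];return o+d*(z-o[2])/d[2]
def totray(w):
    d=np.load("tray.npz");return (d["R"].T@(np.asarray(w)[:2]-d["t"]))*1000
E
python3 - <<'E'
from h import *
s,p,T=tool()
for n,uv,z in[("guideL",(163,66),.05),("guideR",(347,67),.05),("A",(168,155),.0375),("E",(256,145),.0375),("C",(346,174),.0375),("backL in floor",(98,276),.034),("backR in floor",(412,276),.034),("E low",(233,167),.034),("railL out",(25,0),.05),("railR",(487,0),.05),("BL",(80,297),.05),("BR",(430,297),.05)]: print(n,totray(wray(uv,z,p,T)))
E
```

```text
guideL [37.7    55.0275]
guideR [ 37.0931 -54.1954]
A [-18.5384  60.1528]
E [-11.7031   0.0514]
C [-32.0383 -62.5001]
backL in floor [-115.6178  124.2322]
backR in floor [-115.8232 -122.0658]
E low [-27.8492  16.255 ]
railL out [ 72.3801 129.2675]
railR [  72.2829 -129.8226]
BL [-123.2737  131.2728]
BR [-123.5031 -129.3489]
```

Emit:
drive_tool(
  targets=[0,0,0,0,-2,40,0,0,0,0,0,0,30,0,0,0,0,0,0,4,0,0,0,0,6,0,0,0,0,0,0,6,0,0,0,0,0,0,6,0,0,0,0,0,0,6,0,0,0,0,0,0,6,0,0,0,0,0,0,6,0,0,0,0,0,0,6,0,0,0],
)

```text
clock: 3.52
position: [0.5668, -0.0503, 0.0365]
ee_rot: [-0.0, 0.997, -0.077, -0.001]
contact_force: [-3.5, 0.5, 6.1]
width: -0.0002
```

```bash
python3 -c "
from h import *
plan(70,0,37,0)
im=get_image('wrist');cv2.imwrite('pics/w2.png',im[:,:,::-1])"
```

```text
clock 3.525 tray now [-11.3677   1.2075] 36.51317114001896 yawtray 0.05136297361373643 tilt [-0.0016 -0.0001 -1.    ] F [-3.517   0.4722  6.1254] w -0.00021572245765042174
turn wz 0.05136297361373643 shift [81.4, 1.2, -0.5]
```

View pics/w2.png

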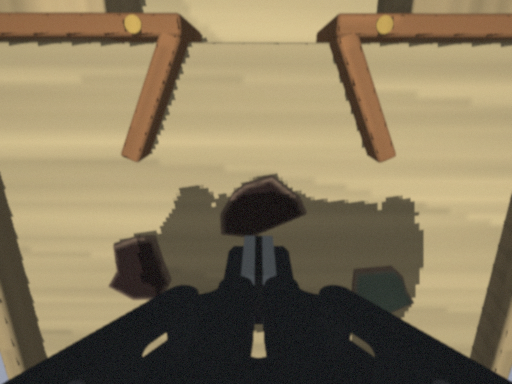

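Emit:
drive_tool(
  targets=[0,0,0,0,0,-1.5,0,0,0,0,6,0,0,0,0,0,0,6,0,0,0,0,0,0,6,0,0,0],
)

```text
clock: 4.08
position: [0.5857, -0.0534, 0.0377]
ee_rot: [0.0, 0.997, -0.077, 0.0]
contact_force: [-0.1, 0.7, 0.1]
width: -0.0002
```

```bash
python3 -c "
from h import *
plan(70,0,37,0)
im=get_image('wrist');cv2.imwrite('pics/w3.png',im[:,:,::-1])"
```

```text
clock 4.075 tray now [7.7647 1.0536] 37.6564577122382 yawtray 0.04817595547221387 tilt [ 0.0002  0.0001 -1.    ] F [-0.0794  0.6728  0.1483] w -0.00019805251375234752
turn wz 0.04817595547221387 shift [62.2, 1.1, 0.7]
```

View pics/w3.png

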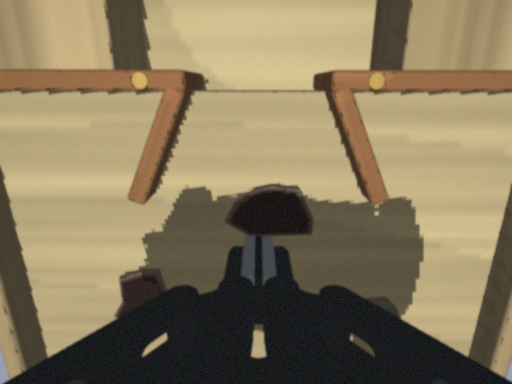

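Emit:
drive_tool(
  targets=[0,0,0,6,0,0,0,0,0,0,6,0,0,0,0,0,0,6,0,0,0,0,0,0,6,0,0,0,0,0,0,6,0,0,0,0,0,0,6,0,0,0,0,0,0,6,0,0,0,0,0,0,6,0,0,0],
)

```text
clock: 5.12
position: [0.6329, -0.0607, 0.0378]
ee_rot: [0.0, 0.997, -0.077, 0.0]
contact_force: [-0.4, 0.5, -0.5]
width: 0.0002
```

```bash
python3 -c "
from h import *
plan(70,0,38,0)
im=get_image('wrist');cv2.imwrite('pics/w4.png',im[:,:,::-1])"
```

```text
clock 5.125 tray now [55.5615  1.1555] 37.80879508847077 yawtray 0.04851920863635861 tilt [ 0.0001  0.0001 -1.    ] F [-0.4382  0.4906 -0.5462] w 0.00019940888886589106
turn wz 0.04851920863635861 shift [14.4, 1.2, -0.2]
```

View pics/w4.png

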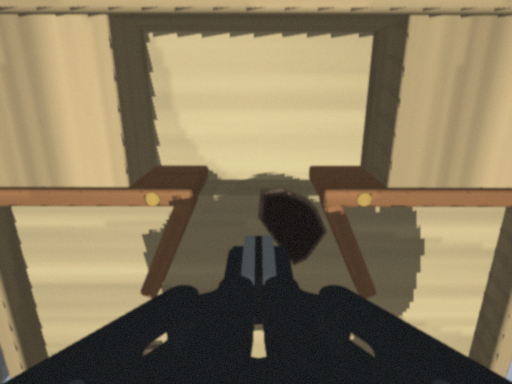

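```bash
python3 - <<'E'
from h import *
s,p,T=tool()
for n,uv in[("cen",(292,226)),("left top",(262,192)),("right",(325,230)),("bottom",(299,262)),("leftlow",(262,218))]: print(n,totray(wray(uv,.038,p,T)))
print("tip L,R",totray(wray((241,236),p[2],p,T)),totray(wray((275,236),p[2],p,T)))
E
```

```text
cen [ 70.4202 -15.1609]
left top [87.6808 -0.643 ]
right [ 68.3087 -31.1952]
bottom [ 50.777  -19.2918]
leftlow [74.5901 -0.6909]
tip L,R [65.0478  9.5053] [65.0465 -7.0621]
```

Emit:
drive_tool(
  targets=[0,0,0,-11,0,0,0,0,0,0,-11,0,0,0,0,0,0,0,15,0,0,0,0,0,0,15,0,0,0,0,-10,0,0,0,0,0,0,-10,0,0,0,0,0,0,-2,0,0,0,0,0,0,0,5,0,0,0,0,0,0,5,0,0,0],
)

```text
clock: 6.3
position: [0.6164, -0.0849, 0.0378]
ee_rot: [0.0, 0.994, 0.114, 0.0]
contact_force: [0.2, 0.5, -0.5]
width: 0.0002
```

```bash
python3 -c "
from h import *
plan(70,0,38,22)
im=get_image('wrist');cv2.imwrite('pics/w5.png',im[:,:,::-1])"
```

```text
clock 6.3 tray now [ 42.9794 -25.2795] 37.82722717238649 yawtray 21.956287864269683 tilt [ 0.0004  0.0003 -1.    ] F [ 0.2132  0.5448 -0.5084] w 0.0001939263536615415
turn wz -0.04371213573031696 shift [34.5, -13.3, -0.2]
```

View pics/w5.png

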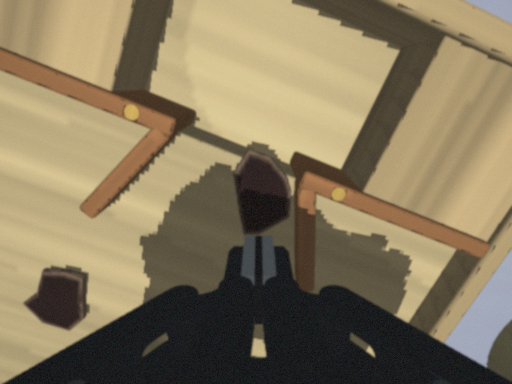

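Emit:
drive_tool(
  targets=[0,0,0,5,2,0,0,0,0,0,5,0,0,0,0,0,0,5,0,0,0,0,0,0,5,0,0,0],
)

```text
clock: 6.85
position: [0.6361, -0.0819, 0.0378]
ee_rot: [-0.0, 0.993, 0.114, -0.0]
contact_force: [-0.2, 0.8, 0.7]
width: 0.0001
```

```bash
python3 -c "
from h import *
plan(85,-3,38,0)
im=get_image('wrist');cv2.imwrite('pics/w6.png',im[:,:,::-1])"
```

```text
clock 6.85 tray now [ 61.9389 -19.2375] 37.781315982183095 yawtray 22.04919642358164 tilt [-0.0001 -0.     -1.    ] F [-0.2319  0.7672  0.6752] w 0.00013293189838834818
turn wz 22.04919642358164 shift [23.1, -16.2, -0.2]
```

View pics/w6.png

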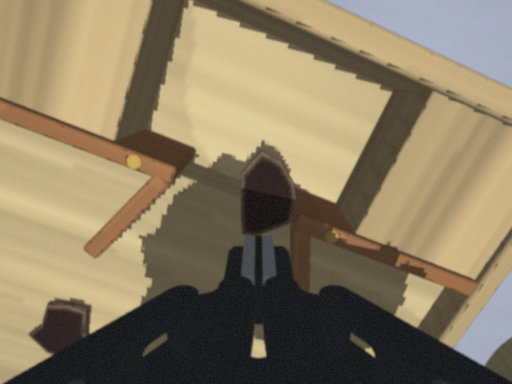

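Emit:
drive_tool(
  targets=[0,0,0,5,0,0,0,0,0,0,5,0,0,0,0,0,0,5,0,0,0,0,0,0,5,0,0,0],
)

```text
clock: 7.4
position: [0.6557, -0.0775, 0.0378]
ee_rot: [0.0, 0.993, 0.114, 0.0]
contact_force: [-0.1, 0.6, -0.0]
width: 0.0001
```

```bash
python3 -c "
from h import *
plan(85,-3,38,0)
im=get_image('wrist');cv2.imwrite('pics/w7.png',im[:,:,::-1])"
```

```text
clock 7.4 tray now [ 80.6531 -11.8756] 37.76359020665653 yawtray 22.046231816679363 tilt [ 0.0002  0.0002 -1.    ] F [-0.1008  0.5822 -0.0333] w 0.00010887360062696537
turn wz 22.046231816679363 shift [4.3, -8.9, -0.2]
```

View pics/w7.png

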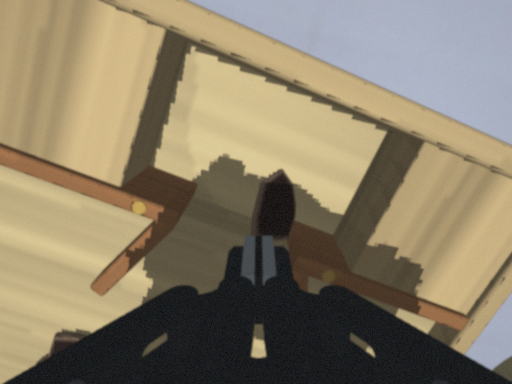

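Emit:
drive_tool(
  targets=[0,0,0,6,0,0,0,0,0,0,6,0,0,0,0,0,0,6,0,0,0,0,0,0,0,0,0,0],
)

```text
clock: 7.95
position: [0.6734, -0.0733, 0.0377]
ee_rot: [0.0, 0.993, 0.115, 0.0]
contact_force: [0.1, -1.1, -0.2]
width: 0.0003
```

```bash
python3 -c "
from h import *
plan(85,-3,38,0)
im=get_image('wrist');cv2.imwrite('pics/w8.png',im[:,:,::-1])"
```

```text
clock 7.95 tray now [97.4902 -5.023 ] 37.742787292758905 yawtray 22.060700556522576 tilt [ 0.0004  0.0002 -1.    ] F [ 0.1249 -1.0537 -0.2163] w 0.00025572472698286636
turn wz 22.060700556522576 shift [-12.5, -2.0, -0.3]
```

View pics/w8.png

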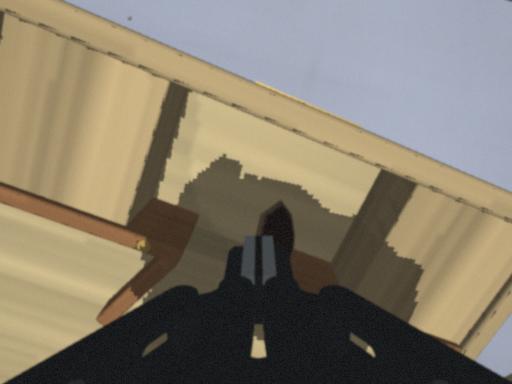

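Emit:
drive_tool(
  targets=[0,0,0,0,0,-40,0,0,0,0,-30,0,-40,0,0,0,0,-40,0,0,0,0,0,10,0,0,0,0,0,0,10,0,0,0,0,0,0,2,0,0,0,0],
)

```text
clock: 8.75
position: [0.6043, -0.0894, 0.118]
ee_rot: [0.0, 0.997, -0.077, -0.0]
contact_force: [-0.2, -0.2, -0.5]
width: 0.0002
```

```bash
python3 -c "
from h import *
plan(85,-3,38,0)
im=get_image('wrist');cv2.imwrite('pics/w9.png',im[:,:,::-1])"
```

```text
clock 8.75 tray now [ 31.6941 -31.5979] 117.96022686003471 yawtray 0.0422114155637221 tilt [-0.0001  0.0001 -1.    ] F [-0.2025 -0.2169 -0.4933] w 0.0001677335796546597
turn wz 0.0422114155637221 shift [53.3, -28.6, 80.0]
```

View pics/w9.png

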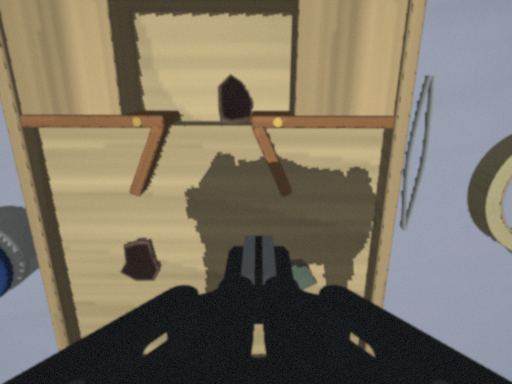

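```bash
python3 - <<'E'
from h import *
s,p,T=tool()
for z in(.014,.034,.044):
  for n,uv in[("top",(231,75)),("bot",(236,121)),("l",(219,95)),("r",(252,98))]: print(z,n,totray(wray(uv,z,p,T)))
im=get_image('wrist');cv2.imwrite('pics/w9z.png',cv2.resize(im[60:200,100:320],(770,490),interpolation=cv2.INTER_CUBIC)[:,:,::-1])
E
```

```text
0.014 top [116.8331 -12.0006]
0.014 bot [ 84.2746 -14.9122]
0.014 l [103.0126  -2.8586]
0.014 r [100.8966 -27.0087]
0.034 top [116.3355 -13.5748]
0.034 bot [ 86.4104 -16.2509]
0.034 l [103.6328  -5.1723]
0.034 r [101.6879 -27.369 ]
0.044 top [116.0867 -14.362 ]
0.044 bot [ 87.4783 -16.9203]
0.044 l [103.9429  -6.3291]
0.044 r [102.0836 -27.5492]
```

View pics/w9z.png

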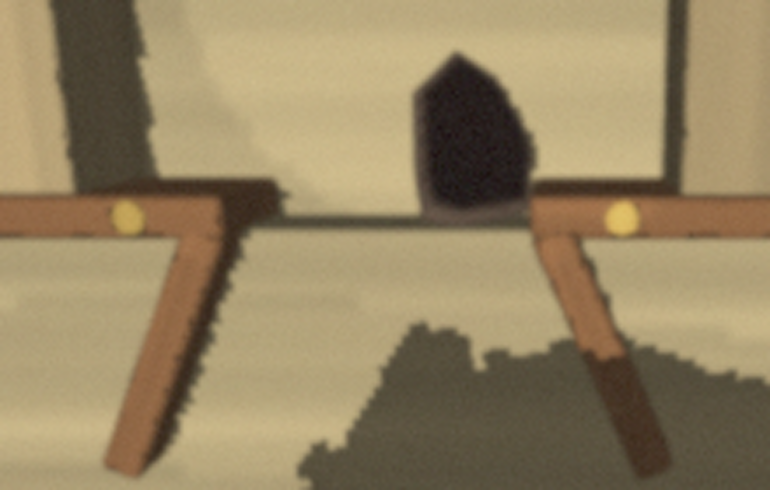

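Emit:
drive_tool(
  targets=[0,0,0,33,-11,0,0,0,0,0,33,-11,20,0,0,0,0,0,0,40,0,0,0,0,0,0,10,0,0,0,0,0,0,3,0,0,0,0,0,0,3,0],
)

```text
clock: 9.6
position: [0.6741, -0.0781, 0.0432]
ee_rot: [0.0, 0.997, -0.077, 0.001]
contact_force: [0.2, -0.1, 0.6]
width: -0.0002
```

Emit:
drive_tool(
  targets=[0,0,0,0,0,2.5,0,0,0,0,0,0,2.5,0,0,0,0,0,0,2.5,0],
)

```text
clock: 9.98
position: [0.6734, -0.0778, 0.0346]
ee_rot: [0.0, 0.997, -0.077, 0.0]
contact_force: [0.2, -0.3, 0.1]
width: 0.0
```

```bash
python3 - <<'E'
from h import *
plan(98,-10,30,0)
im=get_image('wrist');cv2.imwrite('pics/w10.png',cv2.resize(im[120:280,160:350],(760,640))[:600,:,::-1])
E
```

```text
clock 9.975 tray now [98.1717 -9.4504] 34.61575832353128 yawtray 0.05056657639305051 tilt [ 0.0008  0.0001 -1.    ] F [ 0.2335 -0.2685  0.0709] w 4.802554185469686e-05
turn wz 0.05056657639305051 shift [-0.2, 0.5, 4.6]
```

View pics/w10.png

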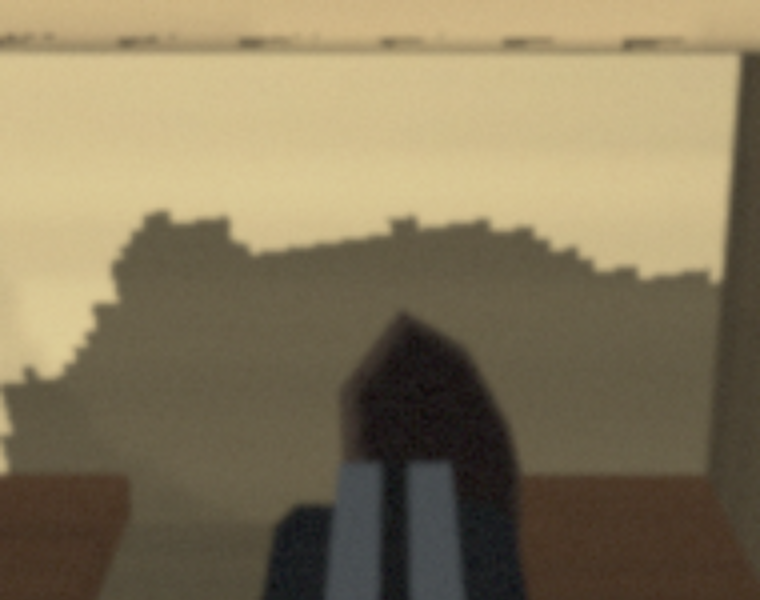

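Emit:
drive_tool(
  targets=[0,0,0,0,0,2,0,0,0,0,0,0,2,0,0,0,0,0,0,2,0],
)

```text
clock: 10.4
position: [0.6733, -0.0778, 0.0281]
ee_rot: [0.0, 0.997, -0.077, 0.0]
contact_force: [0.8, 0.0, 0.4]
width: 0.0001
```

Emit:
drive_tool(
  targets=[0,0,0,0,0,2,0,0,0,0,0,0,2,0],
)

```text
clock: 10.65
position: [0.6732, -0.0778, 0.0241]
ee_rot: [0.0, 0.997, -0.077, -0.0]
contact_force: [-0.1, 0.6, 0.3]
width: -0.0001
```

```bash
python3 - <<'E'
from h import *
plan(98,-10,30,0)
im=get_image('wrist');cv2.imwrite('pics/w11.png',cv2.resize(im[120:280,160:350],(760,640))[:600,:,::-1])
E
```

```text
clock 10.65 tray now [97.9565 -9.4473] 24.09235536591069 yawtray 0.04931898723246242 tilt [-0.0001  0.0001 -1.    ] F [-0.1187  0.5963  0.2645] w -7.364459297080504e-05
turn wz 0.04931898723246242 shift [0.0, 0.6, -5.9]
```

View pics/w11.png

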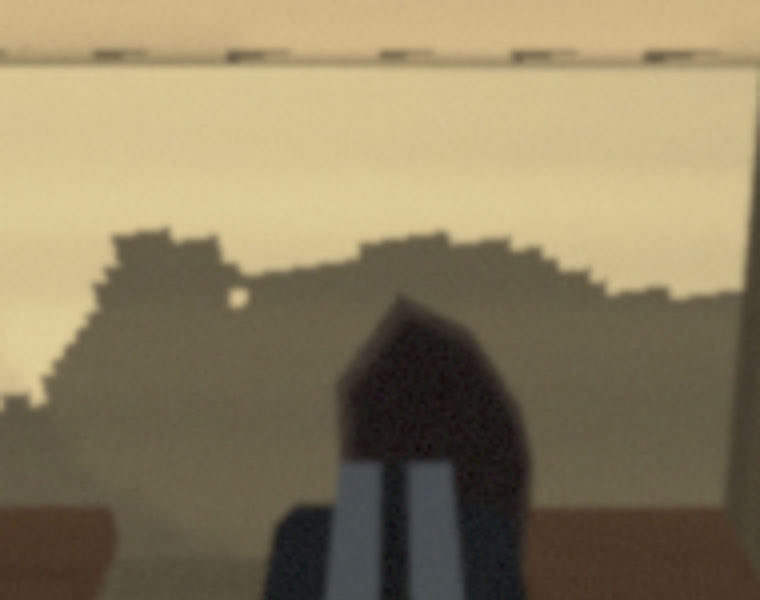

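Emit:
drive_tool(
  targets=[0,0,0,0,0,2,0,0,0,0,0,0,2,0,0,0,0,0,0,1,0],
)

```text
clock: 11.08
position: [0.6731, -0.0778, 0.0191]
ee_rot: [0.0, 0.997, -0.077, -0.0]
contact_force: [-0.1, -0.2, -0.7]
width: 0.0002
```

```bash
python3 - <<'E'
from h import *
plan(98,-10,30,0)
im=get_image('wrist');cv2.imwrite('pics/w12.png',cv2.resize(im[120:280,160:350],(760,640))[:600,:,::-1])
E
```

```text
clock 11.075 tray now [97.9183 -9.4254] 19.11333321564947 yawtray 0.047787792414126784 tilt [-0.0002  0.0001 -1.    ] F [-0.0894 -0.1685 -0.7104] w 0.00015129078749129615
turn wz 0.047787792414126784 shift [0.1, 0.6, -10.9]
```

View pics/w12.png

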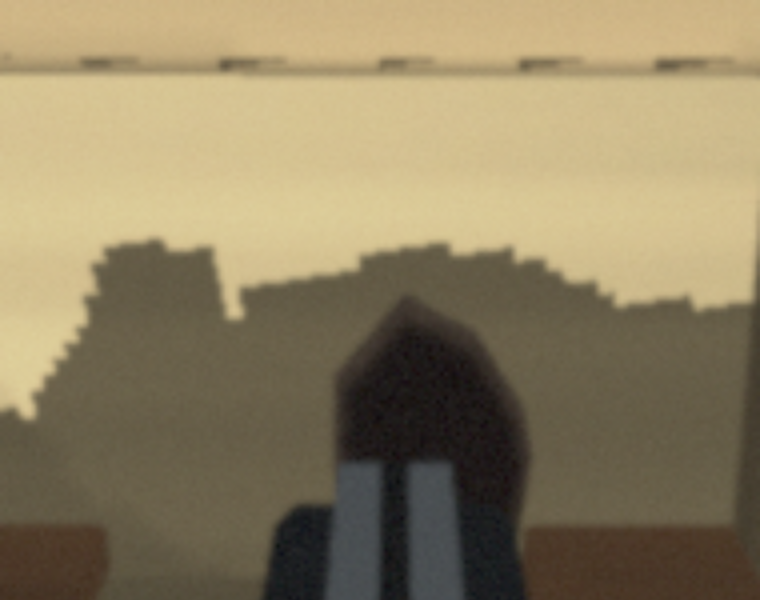

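Emit:
drive_tool(
  targets=[0,0,0,0,0,-20,0,0,0,0,0,0,-50,0,0,0,0,-50,-30,0,0.12,0,0,0,-50,-30,0,0.12,0,0,0,-47,-27,0,0.12,0,0,10,0,0,0,0.12,0,0,10,0,0,0,0.12,0,0,10,0,0,0,0.12,0,0,0,0,0,0,0.12],
)

```text
clock: 12.25
position: [0.5414, 0.0308, 0.0895]
ee_rot: [-0.0, 0.943, -0.332, 0.0]
contact_force: [-0.9, -0.3, -1.3]
width: 0.0101
```

```bash
python3 -c "
from h import *
plan(-49.5,78,37,-30)
im=get_image('wrist');cv2.imwrite('pics/w13.png',im[:,:,::-1])"
```

```text
clock 12.25 tray now [-49.0165  77.461 ] 89.46193454720412 yawtray -29.83504763833601 tilt [ 0.0004 -0.0001 -1.    ] F [-0.9281 -0.2913 -1.3029] w 0.010102319701593435
turn wz 0.16495236166398541 shift [-0.7, -0.2, 52.5]
```

View pics/w13.png

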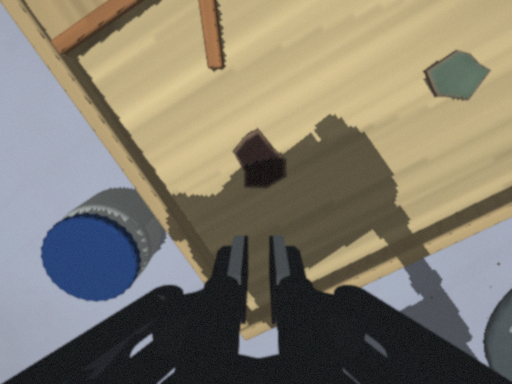

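Emit:
drive_tool(
  targets=[0,0,0,0,2,35,0.12,0,0,0,0,0,17,0.12,0,0,0,6,0,0,0.12,0,0,0,6,0,0,0.12,0,0,0,6,0,0,0.12,0,0,0,6,0,0,0.12,0,0,0,6,0,0,0.12,0,0,0,6,0,0,0.12],
)

```text
clock: 13.3
position: [0.5685, 0.0064, 0.0374]
ee_rot: [0.0, 0.943, -0.333, 0.0]
contact_force: [-0.1, -0.3, 0.4]
width: 0.0104
```

```bash
python3 -c "
from h import *
plan(30,30,37,-30)
im=get_image('wrist');cv2.imwrite('pics/w14.png',im[:,:,::-1])"
```

```text
clock 13.3 tray now [-18.4541  57.523 ] 37.407296995906144 yawtray -29.94865921672996 tilt [ 0.0002 -0.0001 -1.    ] F [-0.1107 -0.2588  0.3747] w 0.010416512237855316
turn wz 0.05134078327003522 shift [55.7, -0.4, 0.4]
```

View pics/w14.png

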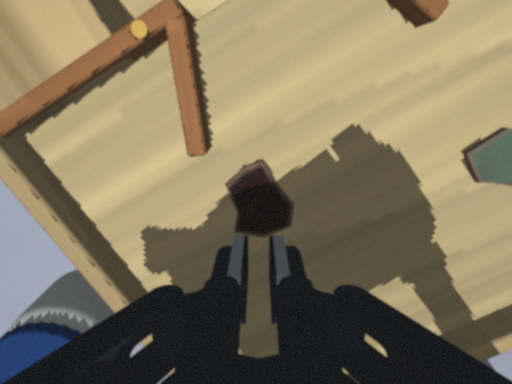

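Emit:
drive_tool(
  targets=[0,0,0,6,0,0,0.12,0,0,0,6,0,0,0.12,0,0,0,6,0,0,0.12,0,0,0,6,0,0,0.12,0,0,0,6,0,0,0.12,0,0,0,6,0,0,0.12,0,0,0,6,0,0,0.12,0,0,0,6,0,0,0.12],
)

```text
clock: 14.35
position: [0.6059, -0.0237, 0.0373]
ee_rot: [0.0, 0.943, -0.333, 0.0]
contact_force: [-0.8, 1.3, -0.7]
width: 0.0102
```

```bash
python3 -c "
from h import *
plan(90,0,37,-30)
im=get_image('wrist');cv2.imwrite('pics/w15.png',im[:,:,::-1])"
```

```text
clock 14.35 tray now [23.0875 33.5537] 37.27567126316202 yawtray -29.953870005935233 tilt [ 0.0001  0.     -1.    ] F [-0.8109  1.2784 -0.7312] w 0.010201622934795611
turn wz 0.04612999406476348 shift [74.7, -4.4, 0.3]
```

View pics/w15.png

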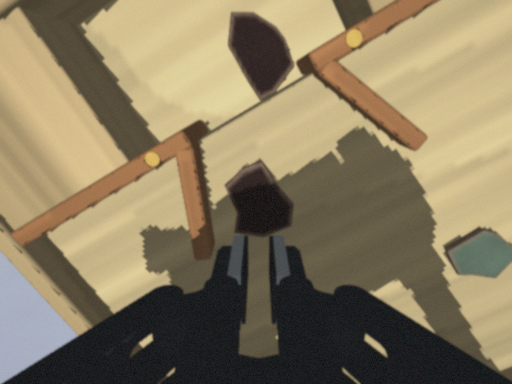

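Emit:
drive_tool(
  targets=[0,0,0,6,0,0,0.12,0,0,0,6,0,0,0.12,0,0,0,6,0,0,0.12,0,0,0,6,0,0,0.12,0,0,0,6,0,0,0.12,0,0,0,6,0,0,0.12],
)

```text
clock: 15.15
position: [0.6339, -0.0463, 0.0373]
ee_rot: [0.0, 0.943, -0.333, -0.0]
contact_force: [-0.2, -0.1, 0.7]
width: 0.0102
```

```bash
python3 -c "
from h import *
plan(90,0,37,-30)
im=get_image('wrist');cv2.imwrite('pics/w16.png',im[:,:,::-1])"
```

```text
clock 15.15 tray now [54.2674 15.599 ] 37.262299501386124 yawtray -29.951017388083184 tilt [ 0.      0.0001 -1.    ] F [-0.2139 -0.1242  0.7235] w 0.010200807054520112
turn wz 0.04898261191681286 shift [38.7, -4.4, 0.3]
```

View pics/w16.png

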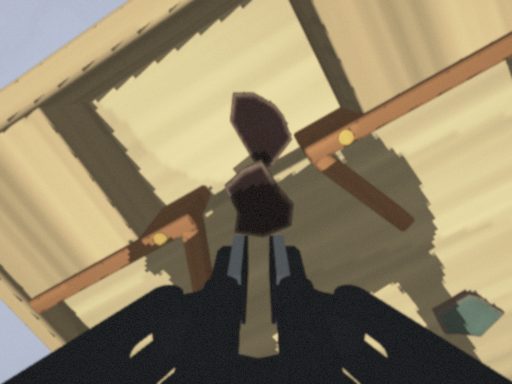

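Emit:
drive_tool(
  targets=[0,0,-5,5,0,0,0.12,0,0,-5,5,0,0,0.12,0,0,-5,5,0,0,0.12,0,0,-5,5,0,0,0.12,0,0,0,5,0,0,0.12],
)

```text
clock: 15.82
position: [0.6554, -0.0581, 0.0374]
ee_rot: [0.0, 0.986, -0.164, -0.0]
contact_force: [-1.7, 0.2, 2.8]
width: 0.0104
```

```bash
python3 -c "
from h import *
plan(96,0,37,0)
im=get_image('wrist');cv2.imwrite('pics/w17.png',im[:,:,::-1])"
```

```text
clock 15.825 tray now [77.3721  7.2183] 37.3900823006328 yawtray -10.014301247912304 tilt [-0.0002  0.0001 -1.    ] F [-1.6881  0.2181  2.7803] w 0.010372482695588343
turn wz -10.014301247912304 shift [18.6, 7.2, 0.4]
```

View pics/w17.png

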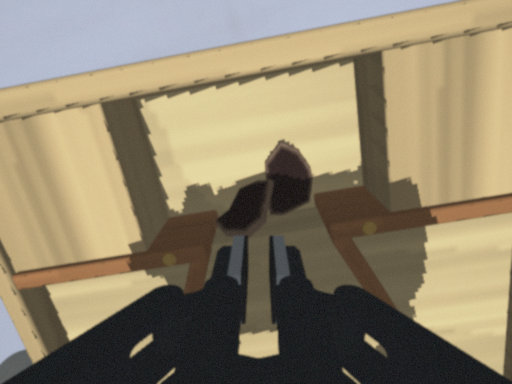

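Emit:
drive_tool(
  targets=[0,0,-5,4,-1,-0.5,0.12,0,0,-5,4,-1,0,0.12,0,0,0,5,0,0,0.12,0,0,0,5,0,0,0.12,0,0,0,0,0,0,0.12],
)

```text
clock: 16.5
position: [0.6737, -0.06, 0.0374]
ee_rot: [0.0, 0.997, -0.078, -0.0]
contact_force: [-0.3, 0.9, -0.1]
width: 0.0104
```

```bash
python3 -c "
from h import *
plan(96,0,37,0)
im=get_image('wrist');cv2.imwrite('pics/w18.png',im[:,:,::-1])"
```

```text
clock 16.5 tray now [95.6927  8.2337] 37.442632938025234 yawtray 0.0075347171967017346 tilt [-0.0002  0.0001 -1.    ] F [-0.3086  0.8727 -0.1451] w 0.01037264165165891
turn wz 0.0075347171967017346 shift [0.3, 8.2, 0.4]
```

View pics/w18.png

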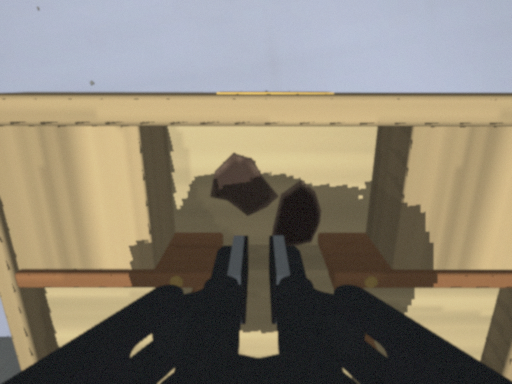

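Emit:
drive_tool(
  targets=[0,0,0,0,0,-55,0.12,0,0,0,-52,28,0,0.12,0,0,0,-52,28,0,0.12,0,0,0,-53,29,0,0.12,0,0,-10,0,0,0,0.12,0,0,-10,0,0,0,0.12,0,0,-8,0,0,0,0.12,0,0,0,0,0,0,0.12],
)

```text
clock: 17.55
position: [0.5049, -0.1196, 0.0928]
ee_rot: [-0.0, 0.986, 0.165, -0.0]
contact_force: [0.2, 0.5, 0.6]
width: 0.0102
```

```bash
python3 -c "
from h import *
plan(-61,-77,37,28)
im=get_image('wrist');cv2.imwrite('pics/w19.png',im[:,:,::-1])"
```

```text
clock 17.55 tray now [-61.8099 -76.8299] 92.78537960604976 yawtray 27.930930777918977 tilt [-0.0002 -0.0001 -1.    ] F [0.2225 0.4743 0.5849] w 0.01024881041296906
turn wz -0.06906922208102273 shift [0.6, 0.5, 55.8]
```

View pics/w19.png

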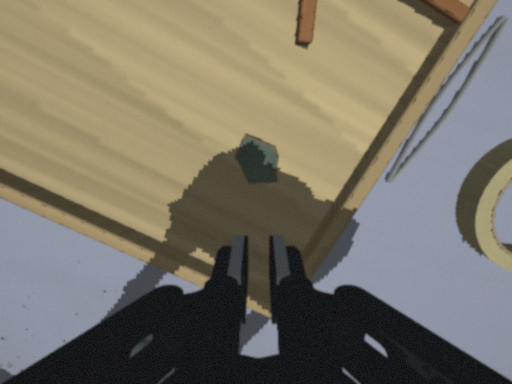

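Aligned: C's flat edge (row ~183, columns 246–278) faces the tips. Lower and push.

Emit:
drive_tool(
  targets=[0,0,0,0,1,37,0.12,0,0,0,0,0,18.5,0.12,0,0,0,6,0,0,0.12,0,0,0,6,0,0,0.12,0,0,0,6,0,0,0.12,0,0,0,6,0,0,0.12,0,0,0,6,0,0,0.12,0,0,0,6,0,0,0.12,0,0,0,6,0,0,0.12,0,0,0,6,0,0,0.12],
)

```text
clock: 18.85
position: [0.5512, -0.1048, 0.0373]
ee_rot: [0.0, 0.986, 0.166, -0.0]
contact_force: [-0.9, -0.4, 0.2]
width: 0.0104
```

```bash
python3 -c "
from h import *
plan(90,0,37,28)
im=get_image('wrist');cv2.imwrite('pics/w20.png',im[:,:,::-1])"
```

```text
clock 18.85 tray now [-18.3859 -54.9942] 37.29617360174216 yawtray 28.047067795028962 tilt [-0.0001  0.     -1.    ] F [-0.8595 -0.3952  0.2492] w 0.010365517533031268
turn wz 0.04706779502896197 shift [121.5, 2.3, 0.3]
```

View pics/w20.png

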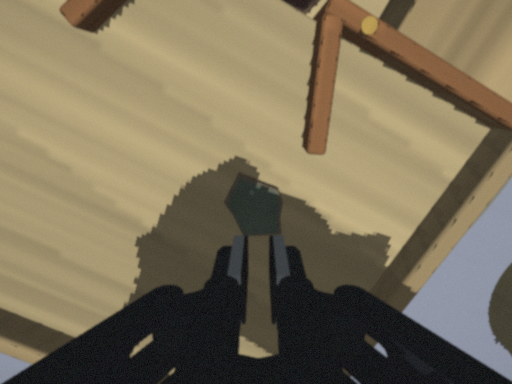

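Emit:
drive_tool(
  targets=[0,0,0,6,-0.8,0,0.12,0,0,0,6,-0.8,0,0.12,0,0,0,6,-0.8,0,0.12,0,0,0,6,-0.8,0,0.12,0,0,0,6,-0.8,0,0.12,0,0,0,6,0,0,0.12,0,0,0,6,0,0,0.12,0,0,0,6,0,0,0.12],
)

```text
clock: 19.9
position: [0.5953, -0.0853, 0.0373]
ee_rot: [0.0, 0.986, 0.166, -0.0]
contact_force: [-0.6, -0.7, 0.9]
width: 0.0104
```

```bash
python3 -c "
from h import *
plan(90,0,37,28)
im=get_image('wrist');cv2.imwrite('pics/w21.png',im[:,:,::-1])"
```

```text
clock 19.9 tray now [ 22.1602 -28.9078] 37.287604347915355 yawtray 28.04608144543556 tilt [-0.      0.0001 -1.    ] F [-0.6231 -0.7147  0.9006] w 0.010449320209178287
turn wz 0.04608144543556136 shift [73.5, 6.3, 0.3]
```

View pics/w21.png

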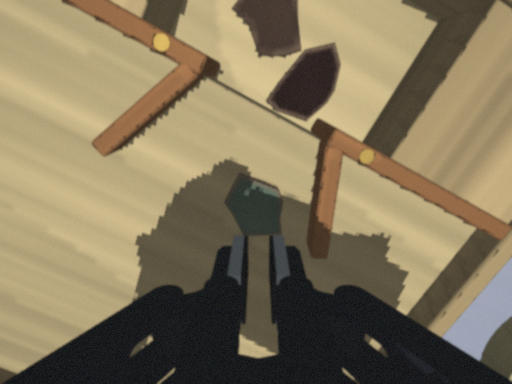

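Emit:
drive_tool(
  targets=[0,0,0,6,0,0,0.12,0,0,0,6,0,0,0.12,0,0,0,6,0,0,0.12,0,0,0,6,0,0,0.12,0,0,0,6,0,0,0.12,0,0,0,6,0,0,0.12],
)

```text
clock: 20.7
position: [0.6293, -0.0734, 0.0373]
ee_rot: [0.0, 0.986, 0.166, 0.0]
contact_force: [-0.2, 0.3, 1.0]
width: 0.0102
```

```bash
python3 -c "
from h import *
plan(90,0,37,28)
im=get_image('wrist');cv2.imwrite('pics/w22.png',im[:,:,::-1])"
```

```text
clock 20.7 tray now [ 53.9525 -11.9316] 37.3064320276527 yawtray 28.047007630190407 tilt [ 0.      0.0001 -1.    ] F [-0.2409  0.3208  0.9834] w 0.0101640620392199
turn wz 0.04700763019040721 shift [37.4, 6.4, 0.3]
```

View pics/w22.png

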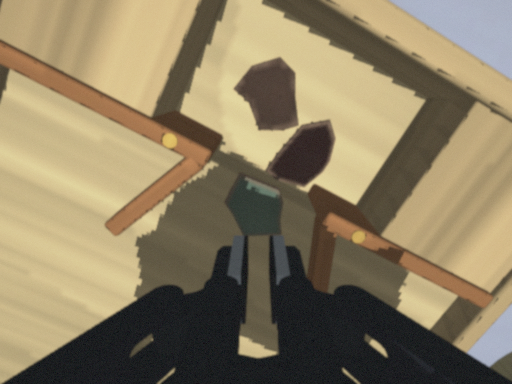

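Emit:
drive_tool(
  targets=[0,0,0,5,0,0,0.12,0,0,0,5,0,0,0.12,0,0,5,5,0,0,0.12,0,0,5,5,0,0,0.12,0,0,5,4,0,0,0.12],
)

```text
clock: 21.38
position: [0.6525, -0.0666, 0.0376]
ee_rot: [0.0, 0.999, 0.035, 0.0]
contact_force: [-0.1, -0.0, 1.0]
width: 0.0104
```

```bash
python3 -c "
from h import *
plan(96,0,37,0)
im=get_image('wrist');cv2.imwrite('pics/w23.png',im[:,:,::-1])"
```

```text
clock 21.375 tray now [75.7549 -1.6427] 37.61221439323355 yawtray 12.88180560858619 tilt [ 0.0007  0.0001 -1.    ] F [-0.0572 -0.04    1.02  ] w 0.010350529673081353
turn wz 12.88180560858619 shift [20.2, -1.6, 0.6]
```

View pics/w23.png

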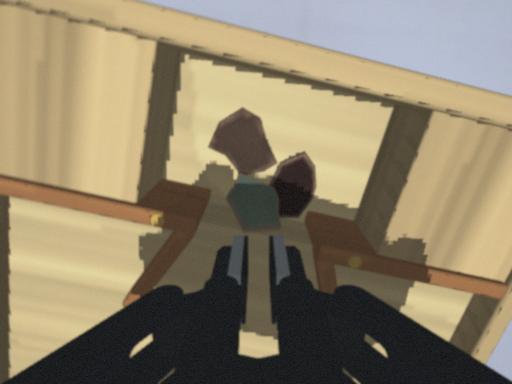

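Emit:
drive_tool(
  targets=[0,0,4,5,-0.5,0,0.12,0,0,4,5,-0.5,0,0.12,0,0,4,5,0,0,0.12,0,0,0,5,0,0,0.12,0,0,0,0,0,0,0.12],
)

```text
clock: 22.05
position: [0.6722, -0.0665, 0.0372]
ee_rot: [0.0, 0.998, -0.068, 0.0]
contact_force: [0.2, 0.2, 0.2]
width: 0.0102
```

```bash
python3 -c "
from h import *
plan(96,0,37,0)
im=get_image('wrist');cv2.imwrite('pics/w24.png',im[:,:,::-1])"
```

```text
clock 22.05 tray now [95.2479  1.523 ] 37.19542899627089 yawtray 1.1274101833603476 tilt [ 0.0003  0.0001 -1.    ] F [0.2009 0.1532 0.1928] w 0.010170451070791134
turn wz 1.1274101833603476 shift [0.8, 1.5, 0.2]
```

View pics/w24.png

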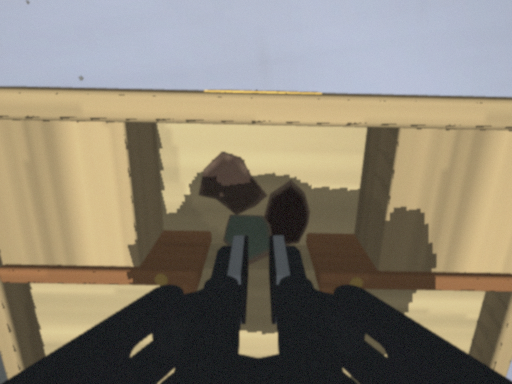

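C appears to lie below the tips now. I lift away and check.

Emit:
drive_tool(
  targets=[0,0,0,0,0,-40,0.12,0,0,0,-30,0,-40,0.12,0,0,0,-30,0,-40,0.12,0,0,0,0,0,0,0.12],
)

```text
clock: 22.6
position: [0.6123, -0.0582, 0.1613]
ee_rot: [0.0, 0.998, -0.068, 0.003]
contact_force: [0.2, -0.6, -0.3]
width: 0.0101
```

```bash
python3 -c "
from h import *
plan(96,0,37,0)
im=get_image('wrist');cv2.imwrite('pics/w25.png',im[:,:,::-1]);cv2.imwrite('pics/w25z.png',cv2.resize(im[60:220,150:370],(770,560),interpolation=cv2.INTER_CUBIC)[:,:,::-1])"
```

```text
clock 22.6 tray now [34.79    0.5056] 161.32382695223237 yawtray 1.093970076476408 tilt [ 0.006   0.0005 -1.    ] F [ 0.2031 -0.5724 -0.2676] w 0.010131548093808517
turn wz 1.093970076476408 shift [61.2, 0.5, 124.3]
```

View pics/w25.png

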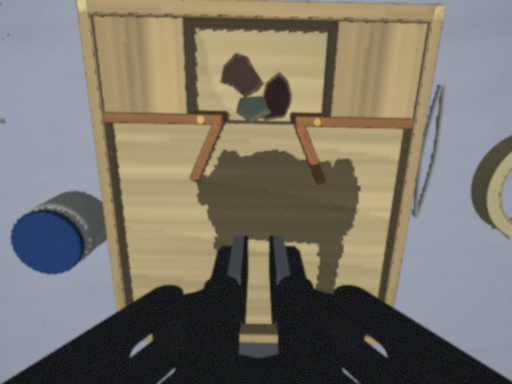

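View pics/w25z.png

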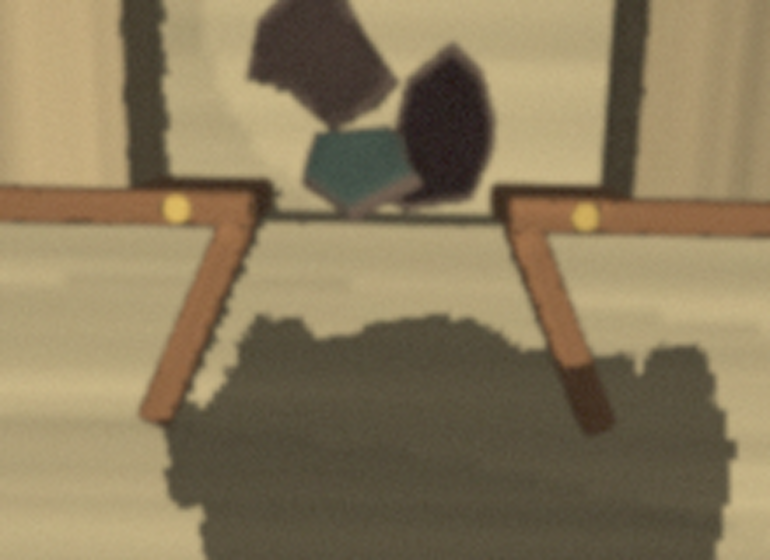

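```bash
python3 - <<'E'
from h import *
s,p,T=tool()
g=lambda x,y:(150+x/3.5,60+y/3.5)
for z in (.013,.03):
  for q in[(303,180),(318,133),(390,128),(425,185),(350,213)]: print(z,totray(wray(g(*q),z,p,T)))
plan(98,6,45,0)
E
```

```text
0.013 [91.3098 20.294 ]
0.013 [102.6527  16.5824]
0.013 [104.1576  -1.0976]
0.013 [ 90.6461 -10.1123]
0.013 [83.44    8.5097]
0.03 [92.5978 19.2222]
0.03 [103.2756  15.7282]
0.03 [104.6923  -0.9152]
0.03 [91.973  -9.4013]
0.03 [85.1893  8.1288]
clock 22.65 tray now [34.9867  0.463 ] 159.26563375440483 yawtray 1.0829043967647962 tilt [ 0.0038  0.0003 -1.    ] F [-0.612   0.0694 -0.0623] w 0.009948835413893336
turn wz 1.0829043967647962 shift [63.0, -5.5, 114.3]
```

Emit:
drive_tool(
  targets=[0,0,1.1,32,-3,20,0,0,0,0,31,-3,30,0,0,0,0,0,0,50,0,0,0,0,0,0,14,0,0,0,0,0,0,6,0,0,0,0,0,0,0,0],
)

```text
clock: 23.4
position: [0.6762, -0.0617, 0.0382]
ee_rot: [0.0, 0.997, -0.078, 0.001]
contact_force: [0.4, 0.4, 0.6]
width: 0.0002
```

```bash
python3 -c "
from h import *
plan(98,7,34,0)"
```

```text
clock 23.4 tray now [98.4428  6.9418] 38.189591605423075 yawtray -0.05014178392518254 tilt [ 0.0016  0.0001 -1.    ] F [0.3728 0.3864 0.5501] w 0.00023367547290304504
turn wz -0.05014178392518254 shift [-0.4, -0.1, 4.2]
```

Emit:
drive_tool(
  targets=[0,0,0,0,0,2.5,0,0,0,0,0,0,2.5,0,0,0,0,0,0,2,0],
)

```text
clock: 23.78
position: [0.6757, -0.0616, 0.0309]
ee_rot: [0.0, 0.997, -0.078, 0.001]
contact_force: [-0.2, -0.5, 0.5]
width: 0.0
```

Emit:
drive_tool(
  targets=[0,0,0,0,0,2,0,0,0,0,0,0,2,0],
)

```text
clock: 24.02
position: [0.6756, -0.0616, 0.0262]
ee_rot: [0.0, 0.997, -0.078, 0.0]
contact_force: [-1.2, -0.5, 0.8]
width: 0.0002
```

```bash
python3 - <<'E'
from h import *
plan(98,7,22,0)
im=get_image('wrist');cv2.imwrite('pics/w26.png',cv2.resize(im[120:280,160:350],(760,640))[:600,:,::-1])
E
```

```text
clock 24.025 tray now [97.831   6.9692] 26.229186655978495 yawtray -0.05268713242967493 tilt [ 0.0002  0.0001 -1.    ] F [-1.2416 -0.4913  0.7602] w 0.000225287834396775
turn wz -0.05268713242967493 shift [0.2, -0.0, 4.2]
```

View pics/w26.png

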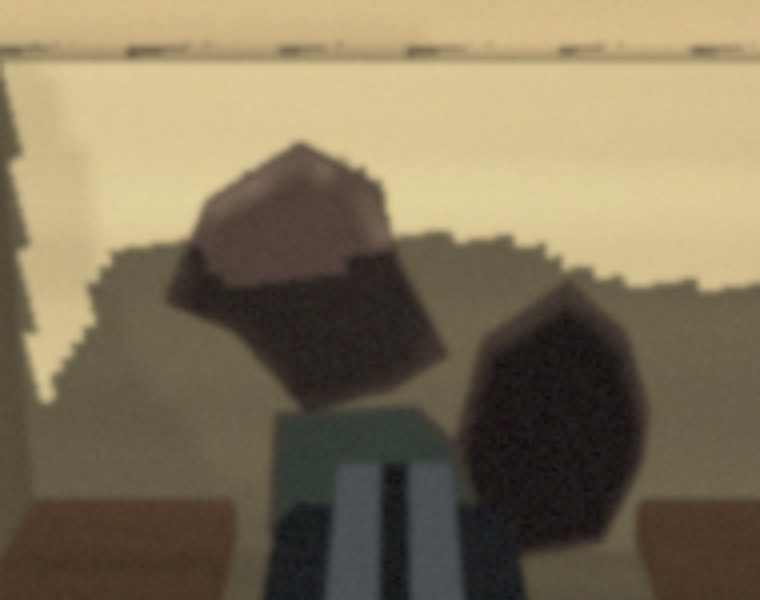

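Sliding down with about 1 N; a few mm more.

Emit:
drive_tool(
  targets=[0,0,0,0,0,2,0,0,0,0,0,0,2,0],
)

```text
clock: 24.32
position: [0.6755, -0.0615, 0.0222]
ee_rot: [0.0, 0.997, -0.078, -0.0]
contact_force: [1.2, 0.1, 0.8]
width: -0.0001
```

Emit:
drive_tool(
  targets=[0,0,0,0,0,2,0,0,0,0,0,0,1.5,0],
)

```text
clock: 24.58
position: [0.6754, -0.0614, 0.0186]
ee_rot: [-0.0, 0.997, -0.078, -0.0]
contact_force: [-0.4, 0.6, 1.8]
width: 0.0001
```

```bash
python3 - <<'E'
from h import *
plan(98,7,22,0)
im=get_image('wrist');cv2.imwrite('pics/w27.png',cv2.resize(im[120:280,160:350],(760,640))[:600,:,::-1])
E
```

```text
clock 24.575 tray now [97.6352  7.1143] 18.641096112945167 yawtray -0.05449456525308882 tilt [-0.0003 -0.0001 -1.    ] F [-0.3795  0.5573  1.7506] w 6.742136751884095e-05
turn wz -0.05449456525308882 shift [0.4, 0.1, -3.4]
```

View pics/w27.png

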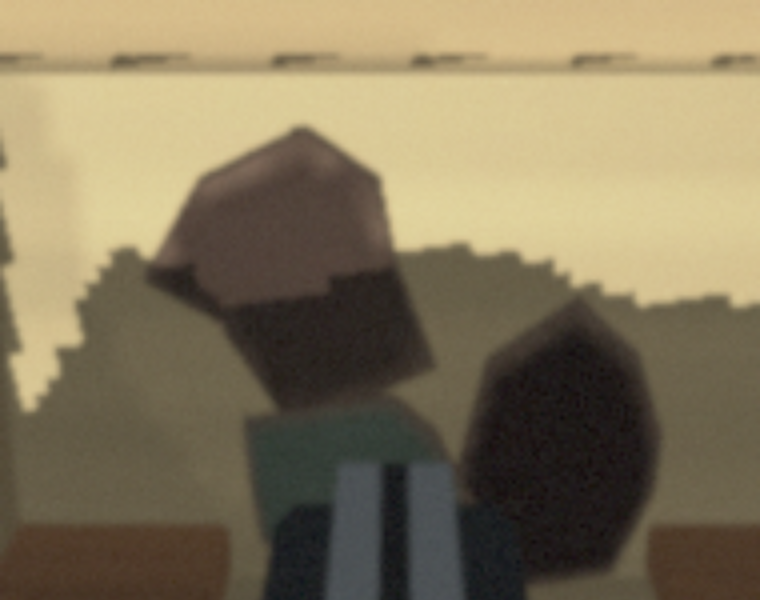

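Good: C is nearly flat. Lift away, clear of the scene, and check.

Emit:
drive_tool(
  targets=[0,0,0,0,0,-20,0,0,0,0,0,0,-50,0,0,0,0,-30,0,-50,0,0,0,0,-30,0,-20,0,0,0,0,0,0,0,0],
)

```text
clock: 25.25
position: [0.6156, -0.052, 0.1613]
ee_rot: [0.0, 0.997, -0.078, 0.002]
contact_force: [0.9, -0.5, -0.7]
width: -0.0
```

```bash
python3 -c "
from h import *
plan(96,0,37,0)
im=get_image('wrist');cv2.imwrite('pics/w28z.png',cv2.resize(im[20:220,100:375],(770,560),interpolation=cv2.INTER_CUBIC)[:,:,::-1])
im=get_image('top');cv2.imwrite('pics/top1.png',cv2.resize(im[135:295,180:400],(770,560),interpolation=cv2.INTER_CUBIC)[:,:,::-1])"
```

```text
clock 25.25 tray now [37.1101  7.1572] 161.3094329323261 yawtray -0.04362957637357212 tilt [ 0.0034  0.0003 -1.    ] F [ 0.8844 -0.5144 -0.6577] w -6.125381866618456e-06
turn wz -0.04362957637357212 shift [58.9, 7.2, 124.3]
```

View pics/w28z.png

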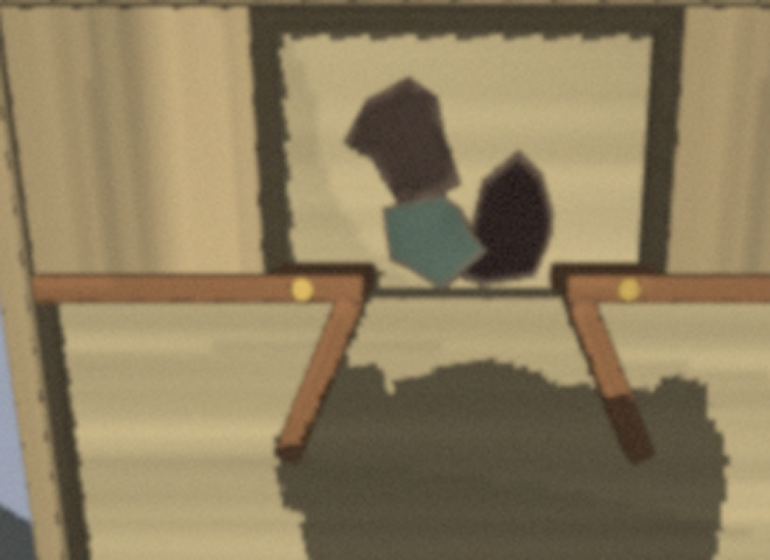

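View pics/top1.png

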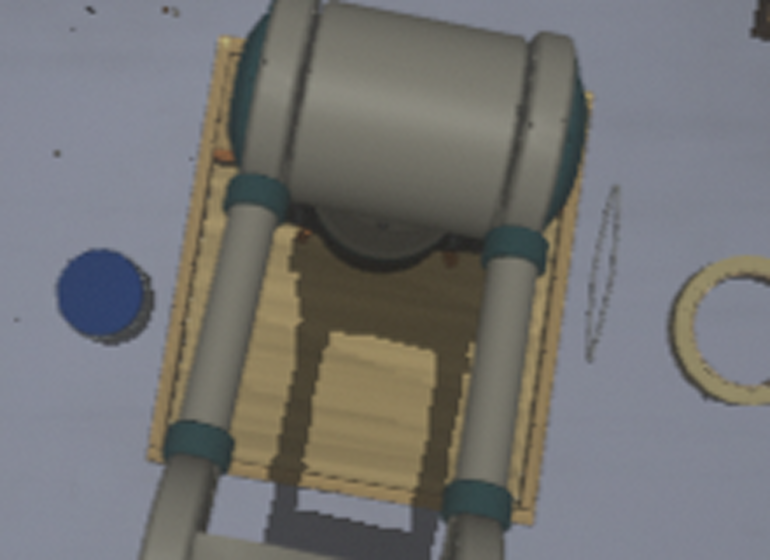

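```bash
python3 -c "
from rig import *
print(get_state()['qd'].round(3),get_state()['clock'],sign_off())"
```

```text
the job is handed in; nothing more can be done
[-0.     0.031 -0.001  0.001 -0.002 -0.   ] 25.35 None
```

All three sherds went through the gate one at a time (`sherd_e`, then `sherd_a`, then `sherd_c`) and now lie in the sunken slot. I handed the job in at 25.35 s.

- **Waiting sherds:** those still to come stayed on the sorting floor, clear of the gate, while each one was pushed.
- **Last checks:** the final wrist picture shows `sherd_e` and `sherd_a` lying in the slot. `sherd_c` is nearly flat, with one corner resting on or against `sherd_e`. The final top picture shows the jar, tweezers and tape where they started, and the arm was clear of everything.
- **`sherd_e` push:** it swung off the fingertips in the funnel on the first push. I backed off, came in at 22° and pushed it through.
- **Sherds that leaned:** `sherd_e` and `sherd_c` came to rest leaning on the slot's edge after they dropped. I lowered the shut fingertips over each. `sherd_c` was pressed down with no more than about 2 N; over `sherd_e` the force reading stayed within noise.
- **One early rub:** the fingertips read about 6 N upward, apparently from the tray floor, during the first push. I raised the tool 1.5 mm and the reading went back to nearly zero.

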